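# Turn the rotary table once round and find its ball again in the inspection mirror

## Robot

A 6-joint arm with a two-finger parallel gripper is mounted at the origin on a cart in front of the work surface, level with it; the furniture and walls round the work are solid. World frame = base frame: x ahead of the robot, y to its left, z up, the work surface at z = 0. Lengths are in m, angles in rad, forces in N, time in s.
With the tool pointing down it reaches from about 0.275 to 0.875 m from the base axis. Payload 12.5 kg.
Tool frame: the origin (TCP) lies at the very end of the fingers, on their centre line; the grasp point (between the pads) lies 19 mm behind it; z points along the fingers, y is the line along which they close (so a half turn about z gives the same grasp; the last joint's range is limited). The gripper opens to 85 mm and grips with 20 to 120 N. Pads are 22 mm wide; open, the fingers measure 114 mm over their backs; the gripper's body (76 mm by 85 mm) begins 54 mm behind the grasp point. The pads swing forward as they close: fully open they stand 13 mm farther back than shut.
Start: joints at [-1.28, 0.351, 1.652, -0, 1.139, -0.085], TCP at [0.202, -0.512, 0.231] pointing down, gripper open.
Joint ranges: [-2.75, 2.75], [-0.79, 2.1], [0.01, 2.65], [-1.57, 4.71], [0.07, 3.14], [-2.87, 2.87]. Speed limits (rad/s): [2.22, 2.22, 2.79, 3.14, 3.14, 3.14].

## Interface

Orientations are given as a 3x3 rotation matrix whose columns are the frame's x, y, z axes.
In Python, from bench import manip gives the robot as it stands. Calls block until the motion is done:
- manip.move_ptp(position, orientation): joint-space move of the TCP to a pose.
- manip.move_l(position, attitude=None, max_speed=0.15): straight line of the TCP; attitude=None keeps the orientation; max_speed is the mean speed in m/s.
- manip.move_j(angles): joint-space move.
- manip.set_gripper(opening, effort=None): opening from 0.0 (shut) to 1.0 (fully open); effort is the grip in N (None keeps the last); returns when the fingers have stopped.
- manip.dwell(seconds).
- manip.inverse_kinematics(position, orientation): joint angles nearest the present ones, or None.
- manip.grab_frame(name): name is "scene" or "side" or "wrist"; returns (picture, depth): 480x640x3 uint8, red, green, blue; 480x640 float32, m along the optical axis (not along the pixel's ray), 0 where there is no reading.
- manip.get_calibration(name): a dict with "camera_matrix" (3x3 intrinsics, pixels), "R" (3x3) and "t" (3): a world point X has camera coordinates R X + t. Camera axes: x right, y down, z forward; pixel columns grow to the right and rows downward; lengths in m; the calibration is good to about 2 mm. A picture is of the moment at which its call begins: read the wrist's pose just before it. get_calibration takes no time and is no camera call; for the wrist camera it gives the pose at the moment of the call.
A pose or a line that the arm cannot do raises manip.Unreachable and nothing moves.
- manip.sign_off(): hands the job in; it is judged then, once.
Trained networks look in the newest picture that a camera, given by its name, has taken for a name from the list of things; names that differ only in an ending like _2 or _b are one class to them, and where a whole thing is asked for, a point or a joint stands for the part that bears it (a point fixed in the world has none). Each returns a list of dicts, best first, with "confidence" (0 to 1); they miss things now and then, are a little off and sometimes report something else, mostly with a low value. They report only what shows in the picture. A call takes as long as a camera call. They do not tell look-alikes from the thing itself.
- manip.look_for(camera, name): "at" ([x, y, z] in m, in world coordinates, good to about 4 mm: the middle of the surface that is visible of it).
Readings, each from a call of its own:
- manip.current_time(): time.
- manip.current_qpos(): joint angles.
- manip.current_joint_vel(): joint speeds.
- manip.current_joint_torque(): joint torques, N m.
- manip.current_ee_pos(): TCP position.
- manip.current_tcp_rot(): TCP orientation.
- manip.current_force(): force on the tool from outside, world axes, zero at the start.
- manip.current_ft_torque(): the same for the moment, N m.
- manip.current_grip_width(): opening from 0.0 (shut) to 1.0 (fully open).
- manip.current_grip_force(): force on a finger pad.
Only numpy, scipy, OpenCV 4.12 (cv2) and the standard library are available. Lean on these libraries where they do the work, as an engineer would, in place of code of your own. Each camera call takes 0.05 s, during which the arm holds its last target. There are 200 camera calls.

## Task

Check that the rotary table comes back to its mark: by its crank handle give the table one full turn anticlockwise (seen from above), so that the steel ball stands again where it stood at the start. Then swing the sprung mirror by its lever handle until the camera sees the ball in the middle of the mirror, and keep hold of the lever: the program finishes while holding the mirror at that angle, with the table left as it is.

Things in the scene. Friction and masses are not known exactly. Their poses are not given: they have to be found in the camera images.
- table_axis (a point): Rotary table: a steel plate 136 mm across on a round grey foot 150 mm across that is fixed to the bench. This point lies on the upright turning axis, at the plate's upper face, 47 mm above the bench. The plate carries a crank handle and a ball, both 50 mm from the axis, on opposite sides of it.
- crank_mid (a point): Crank handle of the table: an upright black sleeve 20 mm thick and 50 mm tall (60 to 110 mm above the bench), standing on the plate 50 mm from the axis, opposite the ball. This point is its centre, 85 mm above the bench. The sleeve spins freely on its pin, so a hand holding it need not turn while it goes round the axis.
- ball (a point): Steel tooling ball, 25 mm in diameter, on a thin stem on the plate, 50 mm from the axis, opposite the crank handle. This point is the ball's centre, 80 mm above the bench. This is the mark that the camera must see.
- table_plate (a joint): Angle of the rotary table in rad, growing anticlockwise seen from above; it starts within 0.25 of 0 and has end stops at -0.35 and 7.0. It turns with light friction (about 1 N at the crank) and stays where it is left.
- mirror_foot: Round grey foot of the mirror, 90 mm across, fixed to the bench. Its origin lies on the bench under the mirror's upright swivel axis; its x axis points level from the swivel axis exactly to the camera, its z axis up.
- mirror (a joint): Angle of the mirror about its upright swivel axis, in rad, growing anticlockwise seen from above, 0 at its rest stop, up to 1.25. A spring pulls it back to 0 (about 1 to 3 N at the lever handle), so it must be held. In the frame of mirror_foot the mirror's face looks in the direction -1.36 rad + this angle (counted anticlockwise from the x axis); the lever points the opposite way.
- lever_mid (a point): Lever handle of the mirror: an upright black sleeve 20 mm thick and 50 mm tall (64 to 114 mm above the bench) at the end of a flat lever behind the mirror, 90 mm from the swivel axis, on the side away from the mirror's face. This point is its centre, 89 mm above the bench. The sleeve spins freely on its pin. The mirror is an upright plate 76 mm wide, its top 114 mm above the bench, its face on the swivel axis.
- sight (a point): What the camera sees: this point lies on the swivel axis of the mirror, 80 mm above the bench, and its x axis is the level line along which the camera looks after reflection in the middle of the mirror (it turns twice as far as the mirror). The camera sees the ball in the middle when this line runs through the ball.
- camera: Small grey inspection camera with a black lens on a low stand, 60 mm square and 101 mm tall, fixed to the bench 140 to 190 mm from the mirror's axis, its lens looking level at the middle of the mirror, 80 mm above the bench. Its origin is the centre of the stand's underside; it looks along its own -x axis.
Mind the look-alikes: they are no part of the job. Leave any brown or red look-alike of the part that bears table_axis alone.

How it is judged:
By the outcome, as a careful person would: the job done as asked, in the order asked, and still so for the second after the job is handed in, while the arm keeps its last pose, push and grip.
It also fails if it takes over 69 s, if anything falls off the work surface, if the arm or the gripper's body presses on something with over 40 N, if the wrist force passes 120 N, or if a joint passes its speed limit or range.

## Working session

There is one attempt and no reset: what is moved stays moved. The work goes in short steps, each a Python script; the robot and the scene stay as the last script left them, time stands still between calls to the robot, and variables do not carry over. Pictures are saved under pics/ and viewed, at most 10 in all, crops included, and the job is handed in when it is done.

```bash
mkdir -p pics; ls; python3 - <<'E'
from bench import manip as m
import cv2,numpy as np
for c in("scene","side"):
    p,d=m.grab_frame(c); cv2.imwrite(f"pics/{c}0.png",p[:,:,::-1])
    k=m.get_calibration(c); print(c,np.round(-k["R"].T@k["t"],3))
    for n in("table_axis","table_plate","crank_mid","ball","mirror_foot","mirror","lever_mid","camera"):
        print(n,[(np.round(r["at"],3).tolist(),round(r["confidence"],2)) for r in m.look_for(c,n)])
print(m.current_time())
E
```

```text
pics
scene [0.306 0.533 0.706]
table_axis [([0.664, 0.095, 0.045], 0.85), ([0.472, -0.045, 0.046], 0.69), ([0.586, -0.243, 0.046], 0.62)]
table_plate [([0.476, -0.066, 0.045], 0.95), ([0.59, -0.261, 0.045], 0.93), ([0.67, 0.085, 0.047], 0.83)]
crank_mid [([0.485, -0.105, 0.092], 0.7), ([0.689, 0.038, 0.097], 0.49), ([0.6, -0.309, 0.084], 0.46)]
ball [([0.589, -0.263, 0.049], 0.75), ([0.479, -0.063, 0.043], 0.69), ([0.672, 0.083, 0.046], 0.6)]
mirror_foot [([0.532, 0.225, 0.046], 0.65)]
mirror [([0.54, 0.226, 0.081], 0.85)]
lever_mid [([0.518, 0.302, 0.101], 0.86)]
camera [([0.693, 0.228, 0.085], 0.73)]
side [ 0.635 -1.03   0.684]
table_axis [([0.483, -0.103, 0.049], 0.71), ([0.591, -0.303, 0.045], 0.68), ([0.672, 0.041, 0.045], 0.58)]
table_plate [([0.479, -0.086, 0.045], 0.98), ([0.671, 0.056, 0.048], 0.88), ([0.592, -0.285, 0.045], 0.59), ([0.487, -0.102, 0.045], 0.42)]
crank_mid [([0.605, -0.325, 0.093], 0.68), ([0.491, -0.124, 0.088], 0.67), ([0.693, 0.024, 0.09], 0.65)]
ball [([0.482, -0.087, 0.048], 0.94), ([0.68, 0.056, 0.054], 0.64), ([0.588, -0.286, 0.05], 0.63)]
mirror_foot [([0.544, 0.21, 0.061], 0.71), ([0.478, -0.086, 0.046], 0.41)]
mirror [([0.543, 0.214, 0.079], 0.58)]
lever_mid [([0.526, 0.298, 0.102], 0.54)]
camera [([0.7, 0.203, 0.081], 0.89), ([0.544, 0.211, 0.082], 0.59)]
0.9
```

View pics/scene0.png

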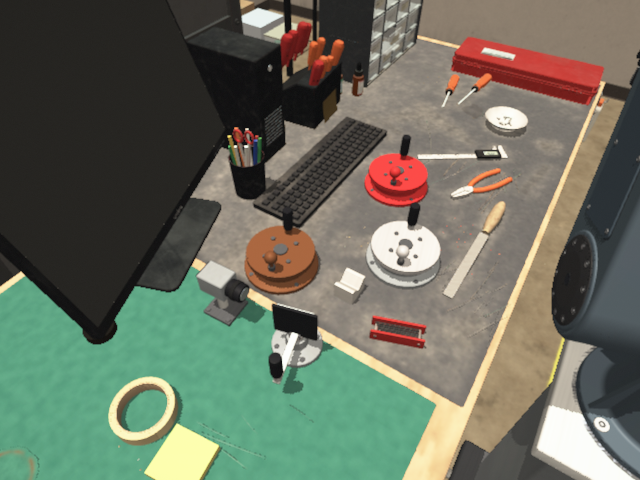

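View pics/side0.png

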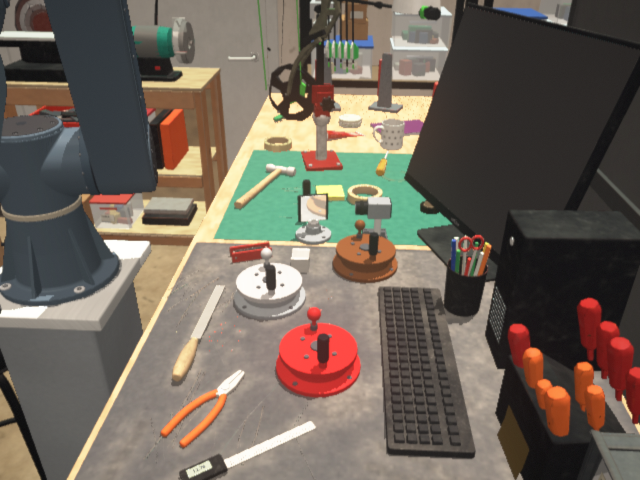

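The steel table is the grey one: about (405,252) in the scene view and (270,290) in the side view, axis near (0.48, -0.08). The brown and red ones are look-alikes. The mirror is at scene (295,335), its lever at (276,365), and the camera at (225,290). The monitor overhangs the area behind them. Next I'll look from above and check for tall obstacles.

```bash
cat > h.py <<'E'
from bench import manip as m
import cv2,numpy as np
def down(a): # tool y axis at angle a in the world, pointing down
    y=np.array([np.cos(a),np.sin(a),0]);z=np.array([0,0,-1.]);return np.column_stack([np.cross(y,z),y,z])
def cloud(c,d):
    k=m.get_calibration(c) if isinstance(c,str) else c
    v,u=np.indices(d.shape); K=k["camera_matrix"]
    P=np.stack([(u-K[0,2])/K[0,0]*d,(v-K[1,2])/K[1,1]*d,d],-1)
    X=(P-k["t"])@k["R"]; X[d<=0]=np.nan; return X
def circ(x,y):
    A=np.c_[2*x,2*y,np.ones_like(x)];s=np.linalg.lstsq(A,x*x+y*y,rcond=None)[0];return s[0],s[1],np.sqrt(s[2]+s[0]**2+s[1]**2)
def look(name,tag):
    k=m.get_calibration("wrist"); p,d=m.grab_frame("wrist"); cv2.imwrite(f"pics/{name}.png",p[:,:,::-1])
    np.savez(f"pics/{name}.npz",p=p,d=d,**{a:np.array(b) for a,b in k.items()})
    for n in tag: print(n,[(np.round(r["at"],4).tolist(),round(r["confidence"],2)) for r in m.look_for("wrist",n)])
    return p,d,k
E
python3 - <<'E'
from h import *
for c in("scene","side"):
    p,d=m.grab_frame(c); X=cloud(c,d).reshape(-1,3)
    s=X[(X[:,2]>.13)&(X[:,2]<.7)&(X[:,0]>.35)&(X[:,0]<1)&(abs(X[:,1])<.5)]
    H,xe,ye=np.histogram2d(s[:,0],s[:,1],bins=[np.arange(.35,1.01,.05),np.arange(-.5,.51,.05)])
    print(c);print((H>3).astype(int))
    for y in np.arange(0,.5,.1):
        q=s[(abs(s[:,1]-y)<.05)&(s[:,0]<.95)]
        if len(q): print(round(y,2),np.round(np.percentile(q[:,0],[0,2]),3),np.round(q[:,2].min(),3))
R=m.current_tcp_rot();print(np.round(R,2))
k=m.get_calibration("wrist");print("cam in tool",np.round(R.T@(-k["R"].T@k["t"]-m.current_ee_pos()),3))
m.move_ptp([.45,-.09,.36],down(np.arctan2(R[1,1],R[0,1])))
look("w1",["table_axis","crank_mid","ball"])
print(np.round(m.current_qpos(),2),m.current_time())
E
```

```text
scene
[[0 0 0 0 0 0 0 0 0 0 0 0 0 0 0 0 0 0 0 0]
 [0 0 0 0 0 0 0 0 0 0 0 0 0 0 0 0 0 0 0 0]
 [0 0 0 0 0 0 0 0 0 0 0 0 0 0 0 0 0 0 0 0]
 [0 0 0 0 0 0 0 0 0 0 0 0 0 0 0 0 0 0 0 0]
 [0 0 0 0 0 0 0 0 0 0 0 0 0 0 0 0 0 0 0 0]
 [0 0 0 0 0 0 0 0 0 0 0 0 0 0 0 0 0 0 0 0]
 [0 0 0 0 0 0 0 0 0 0 0 0 0 0 0 0 0 0 0 0]
 [0 0 0 0 0 0 0 0 0 0 0 0 0 0 0 0 0 0 0 0]
 [0 0 0 0 0 0 0 0 0 0 0 0 0 0 0 0 0 1 1 0]
 [0 0 0 0 0 0 0 0 1 1 0 0 0 0 0 1 1 1 1 0]
 [1 1 1 0 0 0 1 1 1 1 0 0 1 1 1 1 1 1 1 0]
 [1 1 1 0 1 1 1 0 1 1 1 1 1 1 1 1 1 0 0 0]
 [1 1 1 0 1 1 1 1 1 1 1 1 1 1 1 1 0 0 0 0]]
0.0 [0.843 0.846] 0.13
0.1 [0.89  0.896] 0.13
0.2 [0.852 0.864] 0.13
0.3 [0.815 0.829] 0.13
0.4 [0.794 0.801] 0.13
side
[[0 0 0 0 0 0 0 0 0 0 0 0 0 0 0 0 0 0 0 0]
 [0 0 0 0 0 0 0 0 0 0 0 0 0 0 0 0 0 0 0 0]
 [0 0 0 0 0 0 0 0 0 0 0 0 0 0 0 0 0 0 0 0]
 [0 0 0 0 0 0 0 0 0 0 0 0 0 0 0 0 0 0 0 0]
 [0 0 0 0 0 0 0 0 0 0 0 0 0 0 0 0 0 0 0 0]
 [0 0 0 0 0 0 0 0 0 0 0 0 0 0 0 0 0 0 0 0]
 [0 0 0 0 0 0 0 0 0 0 0 0 0 0 0 0 0 0 0 0]
 [0 0 0 0 0 0 0 0 0 0 0 0 0 0 0 0 0 0 0 0]
 [0 0 0 0 0 0 0 0 0 0 0 0 0 0 0 0 0 0 1 1]
 [0 0 0 0 0 0 0 0 1 0 0 0 0 0 0 1 1 1 1 1]
 [1 1 1 0 0 0 0 1 1 1 0 0 1 1 1 1 1 1 1 0]
 [1 1 0 0 1 1 1 0 1 1 1 1 1 1 1 1 1 1 1 0]
 [1 1 1 0 1 1 1 0 1 1 1 1 1 1 1 1 1 0 0 0]]
0.0 [0.848 0.855] 0.13
0.1 [0.891 0.898] 0.13
0.2 [0.854 0.865] 0.13
0.3 [0.816 0.832] 0.13
0.4 [0.799 0.81 ] 0.13
[[ 0.93  0.37 -0.  ]
 [ 0.37 -0.93  0.  ]
 [ 0.   -0.   -1.  ]]
cam in tool [ 0.074  0.003 -0.144]
table_axis [([0.5948, -0.2605, 0.0493], 0.64), ([0.484, -0.0669, 0.0483], 0.63)]
crank_mid [([0.5998, -0.3131, 0.1], 0.92), ([0.4887, -0.1141, 0.1126], 0.56), ([0.5399, 0.2049, 0.0432], 0.36)]
ball [([0.6276, 0.0572, 0.0475], 0.84), ([0.5933, -0.2725, 0.0459], 0.58)]
[-0.3   0.07  1.69 -0.    1.39  0.9 ] 3.0333
```

View pics/w1.png

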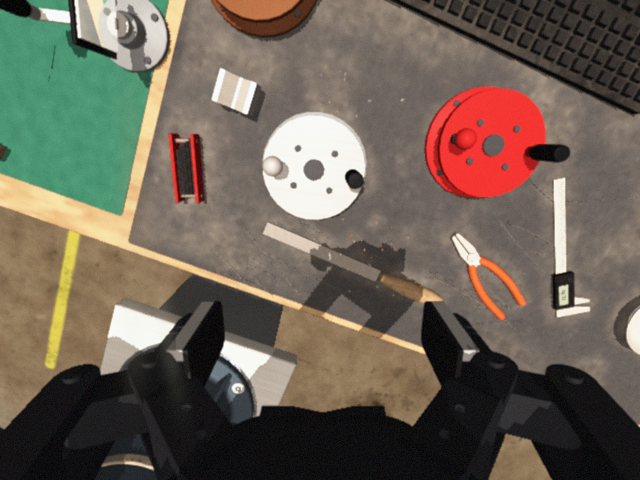

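The wrist view shows the steel plate at (314,167), the ball at (273,166) and the crank at (355,179). I'll fit these from depth.

```bash
cat >> h.py <<'E'
def fit(p,d,k,c0=(.482,-.08)):
    X=cloud(k,d); r=np.hypot(X[...,0]-c0[0],X[...,1]-c0[1])
    pl=(abs(X[...,2]-.047)<.006)&(r<.085)
    cn=max(cv2.findContours(pl.astype(np.uint8),0,1)[0],key=len)[:,0]
    E=X[cn[:,1],cn[:,0]];
    for _ in range(5):
        x,y,R=circ(E[:,0],E[:,1]); e=np.abs(np.hypot(E[:,0]-x,E[:,1]-y)-R); E=E[e<max(.0015,2*np.median(e))]
    c=np.array([x,y]); hi=X[(X[...,2]>.06)&(r<.08)&(X[...,2]<.125)]
    print("plate",np.round(c,4),round(R,4),"z",np.nanmedian(X[...,2][pl]).round(4))
    cr=hi[hi[:,2]>.1035]; cx=(cr[:,:2].min(0)+cr[:,:2].max(0))/2
    b=hi[np.hypot(*(hi[:,:2]-cx).T)>.06]
    from scipy.optimize import least_squares
    s=least_squares(lambda q:np.linalg.norm(b-q,axis=1)-.0125,[*b[:,:2].mean(0),.08],loss="soft_l1",f_scale=.001).x
    print("crank",np.round(cx,4),len(cr),"r",np.hypot(*(cx-c)).round(4),np.ptp(cr[:,:2],axis=0).round(4),cr[:,2].max().round(4))
    print("ball",np.round(s,4),len(b),"r",np.hypot(*(s[:2]-c)).round(4),"angles",np.arctan2(*(c-cx)[::-1]).round(4),np.arctan2(*(s[:2]-c)[::-1]).round(4),np.arctan2(*(s[:2]-cx)[::-1]).round(4))
    return c,cx,s
E
python3 - <<'E'
from h import *
z=np.load("pics/w1.npz");fit(z["p"],z["d"],z)
R=m.current_tcp_rot()
# look closer, camera above axis
t=np.array([.482,-.08,.27])-R[:,0]*.074
m.move_l(t,max_speed=.3); p,d,k=look("w2",["crank_mid","ball"]); fit(p,d,k); print(m.current_time(),np.round(m.current_ee_pos(),4))
E
```

```text
plate [ 0.4778 -0.0692] 0.067 z 0.0481
crank [ 0.4894 -0.118 ] 233 r 0.0501 [0.0192 0.0195] 0.1129
ball [ 0.4663 -0.0207  0.0811] 336 r 0.0499 angles 1.8059 1.8031 1.8045
crank_mid [([0.4889, -0.1133, 0.1109], 0.87), ([0.5985, -0.3142, 0.0926], 0.59)]
ball [([0.5963, -0.2696, 0.0486], 0.96), ([0.4799, -0.0621, 0.0486], 0.57)]
plate [ 0.4777 -0.0693] 0.067 z 0.0481
crank [ 0.4892 -0.1178] 421 r 0.0498 [0.0197 0.0195] 0.1126
ball [ 0.4663 -0.0207  0.081 ] 591 r 0.05 angles 1.8027 1.8017 1.8022
3.6583 [ 0.4145 -0.1073  0.2718]
```

View pics/w2.png

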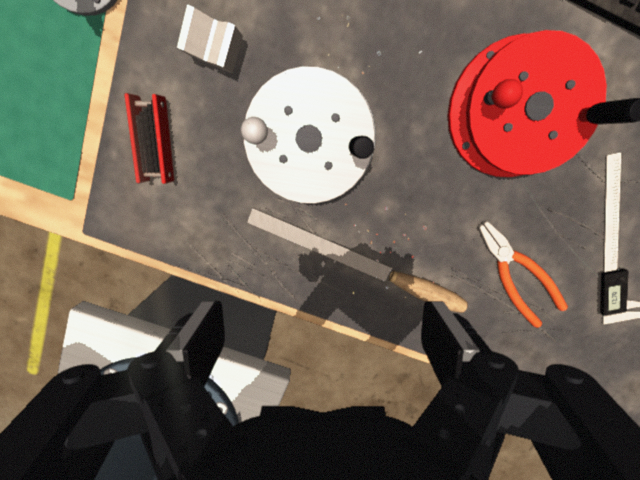

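```bash
python3 - <<'E'
from h import *
c=np.array([.4893,-.1179]); R=m.current_tcp_rot()
m.set_gripper(.6)
m.move_ptp([*c,.16],R); m.move_l([*c,.071],max_speed=.1)
print("pre",np.round(m.current_force(),2))
m.set_gripper(0,25); m.dwell(.2)
print(m.current_grip_width(),m.current_grip_force(),np.round(m.current_force(),2),np.round(m.current_ft_torque(),2),np.round(m.current_ee_pos(),4),m.current_time())
E
```

```text
pre [ 0.73  0.13 -0.4 ]
0.22643538723779658 24.282266898080707 [-4.71 14.74 13.51] [2.36 0.7  0.01] [ 0.4887 -0.1163  0.0716] 6.3167
```

```bash
python3 - <<'E'
from h import *
for p in ([.4887,-.1160,.0725],[.4885,-.1150,.0735]):
    m.move_l(p,max_speed=.03); m.dwell(.15)
    print(p,np.round(m.current_force(),2),np.round(m.current_ee_pos(),4),m.current_time())
E
```

```text
[0.4887, -0.116, 0.0725] [  0.24  -1.38 -10.37] [ 0.4882 -0.1159  0.0721] 6.7167
[0.4885, -0.115, 0.0735] [  2.98  -9.27 -24.31] [ 0.4879 -0.1156  0.0723] 7.1167
```

```bash
python3 - <<'E'
from h import *
c=np.array([.4771,-.0674]); z=.0719; a0=1.803+np.pi
m.move_l([*(c+.05*np.array([np.cos(a0),np.sin(a0)])),z],max_speed=.03)
for i in range(1,25):
    a=a0+i*np.pi/12; u=np.array([np.cos(a),np.sin(a)])
    m.move_l([*(c+.05*u),z],max_speed=.06)
    F=m.current_force(); fr=F[:2]@u; ft=F[:2]@[-u[1],u[0]]
    if i<24: c=c+u*np.clip(fr*5e-5,-.0006,.0006); z+=np.clip(F[2]*3e-5,-.0003,.0003)
    if i%3==0 or abs(F).max()>20: print(i,"fr %.1f ft %.1f fz %.1f"%(fr,ft,F[2]),np.round(c,4),round(z,4),round(m.current_grip_width(),3),round(m.current_time(),2))
    if np.linalg.norm(F)>45: print("abort");break
print(np.round(m.current_ee_pos(),4))
E
```

```text
3 fr -5.9 ft -0.2 fz 0.4 [ 0.4765 -0.0668] 0.0719 0.224 8.47
6 fr -7.5 ft 0.4 fz 0.3 [ 0.4755 -0.0667] 0.072 0.223 9.57
9 fr -5.3 ft 0.9 fz -2.3 [ 0.4749 -0.0673] 0.0718 0.223 10.67
12 fr -2.5 ft 0.6 fz 0.6 [ 0.4748 -0.0677] 0.0717 0.229 11.77
15 fr -4.9 ft 1.1 fz -0.1 [ 0.4753 -0.0682] 0.0718 0.224 12.87
18 fr -7.6 ft -0.2 fz -1.3 [ 0.4762 -0.0682] 0.0717 0.227 13.97
21 fr -6.3 ft 0.7 fz 3.6 [ 0.477  -0.0675] 0.072 0.225 15.07
24 fr 0.7 ft 0.8 fz -0.1 [ 0.477  -0.0673] 0.0721 0.223 16.17
[ 0.4884 -0.1159  0.0719]
```

```bash
python3 - <<'E'
from h import *
R=m.current_tcp_rot()
m.set_gripper(.6); p=m.current_ee_pos(); m.move_l([p[0],p[1],.16],max_speed=.2)
m.move_ptp(np.array([.482,-.08,.27])-R[:,0]*.074,R); m.set_gripper(1.0)
p,d,k=look("w3",[]); fit(p,d,k); print(m.current_time(),np.round(m.current_ee_pos(),4))
a=cv2.imread("pics/w2.png");b=cv2.imread("pics/w3.png")
cv2.imwrite("pics/cmp.png",cv2.resize(np.hstack([a[50:220,220:400],b[50:220,220:400]]),None,fx=2,fy=2))
E
```

```text
plate [ 0.4777 -0.0694] 0.0671 z 0.0481
crank [ 0.4901 -0.1173] 430 r 0.0495 [0.0197 0.0191] 0.1129
ball [ 0.4652 -0.0209  0.081 ] 592 r 0.05 angles 1.8241 1.8245 1.8243
18.25 [ 0.4132 -0.1072  0.2695]
```

View pics/cmp.png

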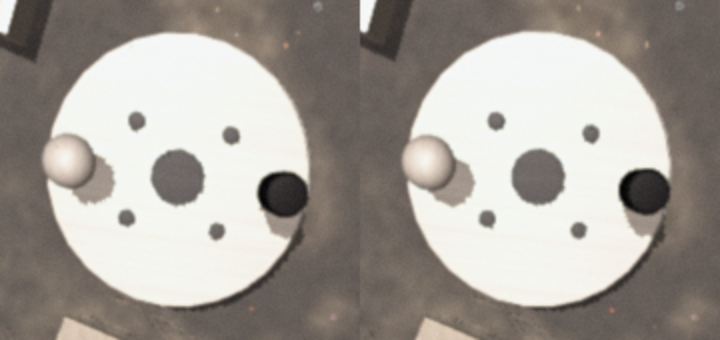

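The table is 0.022 rad too far round (1.1 mm at the crank). I'll regrasp with the jaws closing tangentially, which sets the angle directly.

```bash
cat > corr.py <<'E'
from h import *
import sys
T=np.array([float(sys.argv[1]),float(sys.argv[2])]);R0=np.array(m.current_tcp_rot());name=sys.argv[3]
R=down(.232); m.set_gripper(.5)
m.move_ptp([*T,.16],R); m.move_l([*T,.072],max_speed=.15); m.set_gripper(0,25); m.dwell(.2)
print(np.round(m.current_force(),2),np.round(m.current_ee_pos(),4))
m.set_gripper(.5); m.move_l([*T,.16],max_speed=.25)
m.move_ptp(np.array([.482,-.08,.27])-R0[:,0]*.074,R0); m.set_gripper(1.0)
p,d,k=look(name,[]); fit(p,d,k); print(m.current_time(),np.round(m.current_ee_pos(),4))
E
python3 corr.py .4886 -.1161 w4
```

```text
[-1.17  1.63  7.4 ] [ 0.4893 -0.1163  0.073 ]
plate [ 0.4778 -0.0693] 0.0671 z 0.0481
crank [ 0.4893 -0.1177] 430 r 0.0497 [0.0197 0.0194] 0.1131
ball [ 0.466  -0.0207  0.081 ] 597 r 0.05 angles 1.8057 1.8074 1.8066
23.9167 [ 0.4132 -0.1072  0.2698]
```

The table angle is now 1.806, against 1.802–1.805 at the start, so it is back on its mark. Now the mirror.

```bash
python3 - <<'E'
from h import *
R=m.current_tcp_rot()
m.move_ptp(np.array([.59,.20,.30])-R[:,0]*.074,R); m.dwell(.2)
p,d,k=look("m1",["mirror_foot","mirror","lever_mid","camera"])
X=cloud(k,d); np.save("pics/m1X.npy",X); print(m.current_time())
E
```

```text
mirror_foot [([0.5433, 0.2153, 0.015], 0.63)]
mirror [([0.5386, 0.2294, 0.0905], 0.87)]
lever_mid [([0.5271, 0.2973, 0.1119], 0.76)]
camera [([0.685, 0.2182, 0.0934], 0.84)]
25.525
```

View pics/m1.png

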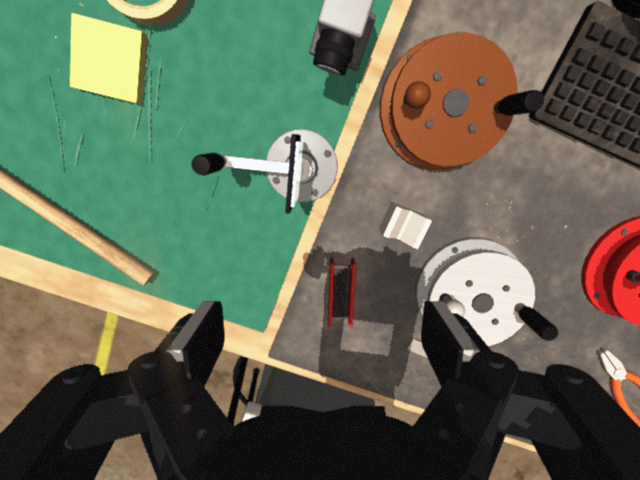

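The view shows the mirror foot at (302,167), the lever handle at (207,163) and the inspection camera at (338,35), cut off by the top edge. The ball is at (453,308). I'll take one more view centred on the camera and mirror, then fit.

```bash
cat > mir.py <<'E'
from h import *
def mfit(X):
    r=np.hypot(X[...,0]-.542,X[...,1]-.22); z=X[...,2]
    for lo,hi in((.004,.03),):
        pl=(z>lo)&(z<hi)&(r<.06); zm=np.median(z[pl]); pl=(abs(z-zm)<.003)&(r<.06)
        cn=np.vstack(cv2.findContours(pl.astype(np.uint8),0,1)[0])[:,0]; E=X[cn[:,1],cn[:,0]]
        from scipy.optimize import least_squares
        s=least_squares(lambda q:np.hypot(E[:,0]-q[0],E[:,1]-q[1])-.045,[.54,.218],loss="cauchy",f_scale=.001)
        e=np.abs(s.fun); print("foot",np.round(s.x,4),"z",zm.round(4),len(E),(np.abs(np.hypot(E[:,0]-s.x[0],E[:,1]-s.x[1])-.045)<.0015).sum())
    S=s.x
    l=X[(z>.106)&(z<.125)&(np.hypot(X[...,0]-.525,X[...,1]-.30)<.04)]
    L=(l[:,:2].min(0)+l[:,:2].max(0))/2; print("lever",np.round(L,4),np.ptp(l[:,:2],axis=0).round(4),l[:,2].max().round(4),"r",np.hypot(*(L-S)).round(4),"ang",np.arctan2(*(L-S)[::-1]).round(4))
    t=X[(z>.106)&(z<.125)&(r<.045)&(X[...,1]<.26)]; t=t[np.hypot(*(t[:,:2]-L).T)>.03]
    if len(t): v=cv2.fitLine(t[:,:2].astype(np.float32),cv2.DIST_HUBER,0,.01,.01).ravel(); print("mirror top",len(t),np.round(v,4),"normal ang",np.arctan2(-v[0],v[1]).round(4))
    b=X[(z>.06)&(z<.125)&(X[...,0]>.615)&(X[...,0]<.78)&(X[...,1]>.13)&(X[...,1]<.30)]
    tp=b[b[:,2]>b[:,2].max()-.006]
    (cx,cy),(w,h),a=cv2.minAreaRect((tp[:,:2]*1000).astype(np.float32)); print("cam top rect",cx,cy,w,h,a,"z",b[:,2].max(),len(tp))
    print("dir S->rect centre",np.arctan2(cy/1000-S[1],cx/1000-S[0]).round(4), "all pts centre",np.round(b.mean(0),3))
    # lens points only: thin slices along x
    for x0 in np.arange(.62,.76,.01):
        q=b[(b[:,0]>=x0)&(b[:,0]<x0+.01)]
        if len(q)>10: print(round(x0,3),len(q),np.round([q[:,1].min(),q[:,1].max(),q[:,2].max()],4))
    return S,L
E
python3 - <<'E'
from mir import *
mfit(np.load("pics/m1X.npy"))
R=m.current_tcp_rot()
m.move_l(np.array([.63,.23,.27])-R[:,0]*.074,max_speed=.25); m.dwell(.2)
p,d,k=look("m2",["ball"]); X=cloud(k,d); np.save("pics/m2X.npy",X); print("----"); mfit(X); print(m.current_time())
E
```

```text
foot [0.5488 0.2083] z 0.0128 373 117
lever [0.5262 0.2944] [0.019  0.0189] 0.1172 r 0.089 ang 1.8275
mirror top 658 [0.9649 0.2627 0.5501 0.2116] normal ang -1.305
cam top rect 681.6266479492188 210.49923706054688 51.09302520751953 47.95252227783203 21.23128318786621 z 0.10477514165947915 1641
dir S->rect centre 0.0162 all pts centre [0.679 0.211 0.097]
0.65 547 [0.1301 0.2312 0.0995]
0.66 559 [0.13   0.2335 0.1015]
0.67 438 [0.1302 0.2329 0.1009]
0.68 757 [0.1954 0.2375 0.1042]
0.69 617 [0.1956 0.238  0.1048]
0.7 360 [0.1963 0.2304 0.1043]
0.71 31 [0.1967 0.2063 0.1032]
ball [([0.6814, 0.0826, 0.0475], 0.79), ([0.5052, -0.0686, 0.0482], 0.67), ([0.5562, -0.2165, 0.0437], 0.66), ([0.6976, 0.2243, 0.1015], 0.62), ([0.5281, 0.2942, 0.1083], 0.51)]
----
foot [0.5491 0.2087] z 0.0128 364 139
lever [0.5266 0.2951] [0.0188 0.0199] 0.1169 r 0.0893 ang 1.8254
mirror top 652 [0.9638 0.2666 0.5507 0.212 ] normal ang -1.301
cam top rect 696.2189331054688 216.95077514648438 85.95557403564453 41.94541549682617 3.27876615524292 z 0.10443120470691296 3981
dir S->rect centre 0.0563 all pts centre [0.697 0.214 0.099]
0.65 477 [0.1301 0.2311 0.0993]
0.66 599 [0.1301 0.2335 0.101 ]
0.67 477 [0.1301 0.2336 0.1008]
0.68 718 [0.1955 0.2374 0.1042]
0.69 661 [0.1959 0.238  0.1041]
0.7 674 [0.1962 0.2386 0.1044]
0.71 706 [0.1971 0.2392 0.1044]
0.72 715 [0.1974 0.2398 0.1042]
0.73 560 [0.1979 0.2399 0.1041]
26.2083
```

View pics/m2.png

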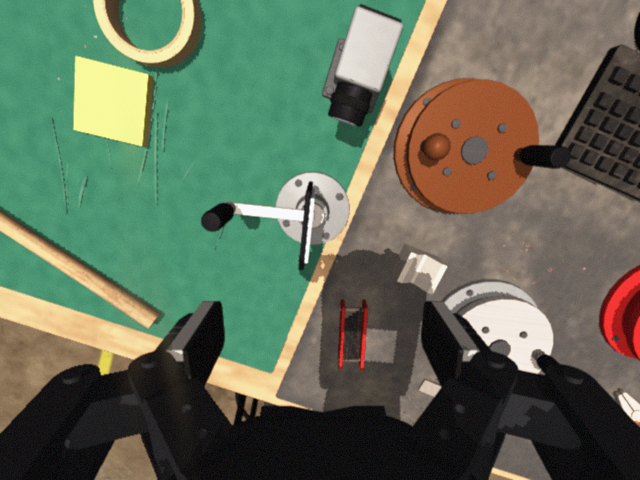

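Fit results:
- The camera axis is at 0.057 rad and the swivel at (.5495, .2083).
- The mirror's rest normal measures -1.303, which matches φ-1.36.
- The goal normal is ≈ -0.932 (q≈0.371), so the lever needs to point at 2.210.

Next I'll grip the lever.

```bash
python3 - <<'E'
from mir import *
S=np.array([.5488,.2101]); pos=lambda a:S+.09*np.array([np.cos(a),np.sin(a)])
R=down(-2.503); T=pos(1.8386)
q=m.inverse_kinematics([*T,.19],R); print(np.round(q,2)); assert abs(q[5])<2.8
m.set_gripper(.6); m.move_ptp([*T,.19],R); m.move_l([*T,.076],max_speed=.12); print(np.round(m.current_force(),1))
m.set_gripper(0,40); m.dwell(.2); F=m.current_force()
print(m.current_grip_width(),np.round(F,2),np.round(m.current_ee_pos(),4))
z=.0765
for a in np.arange(1.8386,2.2101,.3714/8)[1:]:
    m.move_l([*pos(a),z],max_speed=.04); F=m.current_force(); u=np.array([np.cos(a),np.sin(a)])
    fr=F[:2]@u; S=S+u*np.clip(fr*5e-5,-.0006,.0006); z+=np.clip(F[2]*3e-5,-.0003,.0003)
    print("%.3f fr %.1f ft %.1f fz %.1f"%(a,fr,F[:2]@[-u[1],u[0]],F[2]),np.round(S,4),round(z,4))
    if np.linalg.norm(F)>45: break
m.dwell(.2); p,d,k=look("m3",[]); np.save("pics/m3X.npy",cloud(k,d)); print(np.round(m.current_ee_pos(),4),m.current_time())
E
```

```text
Traceback (most recent call last):
TypeError: unsupported operand type(s) for *: 'NoneType' and 'float'
```

```bash
python3 - <<'E'
from h import *
print(np.round(m.current_qpos(),2),m.current_time())
for a in np.arange(-3.1,3.2,.3):
    o=[m.inverse_kinematics([*t],down(a)) for t in ((.525,.297,.19),(.525,.297,.076),(.495,.282,.076))]
    print(round(a,2),[None if q is None else np.round(q[[1,2,4,5]],2).tolist() for q in o])
E
```

```text
[ 0.27  0.4   1.48 -0.    1.26  1.46] 26.2083
-3.1 [[0.49, 1.55, 1.1, -2.75], [0.64, 1.62, 0.88, -2.75], [0.59, 1.72, 0.84, -2.75]]
-2.8 [None, None, None]
-2.5 [None, None, None]
-2.2 [[0.49, 1.55, 1.1, 2.64], [0.64, 1.62, 0.88, 2.64], [0.59, 1.72, 0.84, 2.64]]
-1.9 [[0.49, 1.55, 1.1, 2.34], [0.64, 1.62, 0.88, 2.34], [0.59, 1.72, 0.84, 2.34]]
-1.6 [[0.49, 1.55, 1.1, 2.04], [0.64, 1.62, 0.88, 2.04], [0.59, 1.72, 0.84, 2.04]]
-1.3 [[0.49, 1.55, 1.1, 1.74], [0.64, 1.62, 0.88, 1.74], [0.59, 1.72, 0.84, 1.74]]
-1.0 [[0.49, 1.55, 1.1, 1.44], [0.64, 1.62, 0.88, 1.44], [0.59, 1.72, 0.84, 1.44]]
-0.7 [[0.49, 1.55, 1.1, 1.14], [0.64, 1.62, 0.88, 1.14], [0.59, 1.72, 0.84, 1.14]]
-0.4 [[0.49, 1.55, 1.1, 0.84], [0.64, 1.62, 0.88, 0.84], [0.59, 1.72, 0.84, 0.84]]
-0.1 [[0.49, 1.55, 1.1, 0.54], [0.64, 1.62, 0.88, 0.54], [0.59, 1.72, 0.84, 0.54]]
0.2 [[0.49, 1.55, 1.1, 0.24], [0.64, 1.62, 0.88, 0.24], [0.59, 1.72, 0.84, 0.24]]
0.5 [[0.49, 1.55, 1.1, -0.06], [0.64, 1.62, 0.88, -0.06], [0.59, 1.72, 0.84, -0.06]]
0.8 [[0.49, 1.55, 1.1, -0.36], [0.64, 1.62, 0.88, -0.36], [0.59, 1.72, 0.84, -0.36]]
1.1 [[0.49, 1.55, 1.1, -0.66], [0.64, 1.62, 0.88, -0.66], [0.59, 1.72, 0.84, -0.66]]
1.4 [[0.49, 1.55, 1.1, -0.96], [0.64, 1.62, 0.88, -0.96], [0.59, 1.72, 0.84, -0.96]]
1.7 [[0.49, 1.55, 1.1, -1.26], [0.64, 1.62, 0.88, -1.26], [0.59, 1.72, 0.84, -1.26]]
2.0 [[0.49, 1.55, 1.1, -1.56], [0.64, 1.62, 0.88, -1.56], [0.59, 1.72, 0.84, -1.56]]
2.3 [[0.49, 1.55, 1.1, -1.86], [0.64, 1.62, 0.88, -1.86], [0.59, 1.72, 0.84, -1.86]]
2.6 [[0.49, 1.55, 1.1, -2.16], [0.64, 1.62, 0.88, -2.16], [0.59, 1.72, 0.84, -2.16]]
2.9 [[0.49, 1.55, 1.1, -2.46], [0.64, 1.62, 0.88, -2.46], [0.59, 1.72, 0.84, -2.46]]
3.2 [[0.49, 1.55, 1.1, -2.76], [0.64, 1.62, 0.88, -2.76], [0.59, 1.72, 0.84, -2.76]]
```

```bash
python3 - <<'E'
from mir import *
S=np.array([.5488,.2101]); pos=lambda a:S+.09*np.array([np.cos(a),np.sin(a)])
R=down(-2.15); T=pos(1.8386)
m.set_gripper(.6); m.move_ptp([*T,.19],R); m.move_l([*T,.076],max_speed=.12); print(np.round(m.current_force(),1))
m.set_gripper(0,40); m.dwell(.2); F=m.current_force()
print(m.current_grip_width(),np.round(F,2),np.round(m.current_ee_pos(),4))
z=.0765
for a in np.arange(1.8386,2.2101,.3714/8)[1:]:
    m.move_l([*pos(a),z],max_speed=.04); F=m.current_force(); u=np.array([np.cos(a),np.sin(a)])
    fr=F[:2]@u; S=S+u*np.clip(fr*5e-5,-.0006,.0006); z+=np.clip(F[2]*3e-5,-.0003,.0003)
    print("%.3f fr %.1f ft %.1f fz %.1f"%(a,fr,F[:2]@[-u[1],u[0]],F[2]),np.round(S,4),round(z,4))
    if np.linalg.norm(F)>45: break
m.dwell(.2); p,d,k=look("m3",[]); np.save("pics/m3X.npy",cloud(k,d)); print(np.round(m.current_ee_pos(),4),m.current_time())
E
```

```text
[ 0.3  0.1 -0. ]
0.21653690889372268 [1.8  0.85 5.88] [0.5255 0.2972 0.0766]
1.885 fr 2.0 ft -1.2 fz 3.2 [0.5488 0.2102] 0.0766
1.931 fr -0.3 ft -0.2 fz 3.0 [0.5488 0.2102] 0.0767
1.978 fr -1.6 ft -0.8 fz 2.8 [0.5488 0.2101] 0.0768
2.024 fr -1.7 ft -0.4 fz 1.0 [0.5488 0.21  ] 0.0768
2.071 fr -2.3 ft -1.4 fz 0.4 [0.5489 0.2099] 0.0768
2.117 fr -1.9 ft -1.3 fz 0.4 [0.5489 0.2099] 0.0768
2.164 fr -1.5 ft -1.7 fz -1.9 [0.549  0.2098] 0.0768
2.210 fr -0.7 ft -1.8 fz -1.6 [0.549  0.2098] 0.0767
[0.4953 0.2821 0.0767] 31.6833
```

View pics/m3.png

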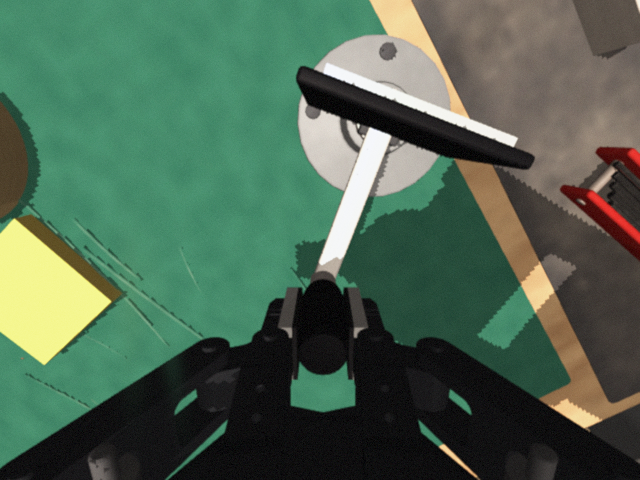

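The lever is held between the fingers at (322,300), and the mirror's top edge runs from (300,72) to (530,160). I'll fit its angle.

```bash
python3 - <<'E'
from mir import *
S=np.array([.5495,.2083]); B=np.array([.466,-.0207])
def line(X,lo,hi,tag):
    z=X[...,2]; t=X[(z>lo)&(z<hi)&(np.hypot(X[...,0]-S[0],X[...,1]-S[1])<.05)]
    if len(t)<20: print(tag,len(t)); return
    v=cv2.fitLine(t[:,:2].astype(np.float32),cv2.DIST_HUBER,0,.01,.01).ravel(); v=v*np.sign(v[0])
    (c,s,a)=cv2.minAreaRect((t[:,:2]*1000).astype(np.float32))
    print(tag,len(t),"normal",np.arctan2(-v[0],v[1]).round(4),np.round(v,4),"rect",np.round(s,1),round(a,2), "z",t[:,2].max().round(4))
for n in("m1X","m2X","m3X"):
    X=np.load(f"pics/{n}.npy"); line(X,.108,.125,n); line(X,.112,.125,n+" top")
for n in("scene","side"):
    p,d=m.grab_frame(n); X=cloud(n,d); line(X,.07,.125,n)
X=np.load("pics/m3X.npy"); z=X[...,2]; r=np.hypot(X[...,0]-S[0],X[...,1]-S[1])
t=X[(z>.03)&(z<.095)&(r<.07)&(r>.02)&((X[...,:2]-S)@[-.6,.8]>.015)]
v=cv2.fitLine(t[:,:2].astype(np.float32),cv2.DIST_HUBER,0,.01,.01).ravel();print("lever",len(t),np.round(v,4),np.arctan2(v[1],v[0]).round(4),np.median(t[:,2]).round(4))
pl=(abs(z-.0128)<.003)&(r<.06);cn=np.vstack(cv2.findContours(pl.astype(np.uint8),0,1)[0])[:,0];E=X[cn[:,1],cn[:,0]]
from scipy.optimize import least_squares
s=least_squares(lambda q:np.hypot(E[:,0]-q[0],E[:,1]-q[1])-.045,S,loss="cauchy",f_scale=.001).x;print("foot",np.round(s,4))
E
```

```text
m1X 650 normal -1.3042 [0.9647 0.2635 0.55   0.2116] rect [75.6  8.1] 15.23 z 0.1169
m1X top 540 normal -1.3026 [0.9643 0.265  0.5496 0.2121] rect [75.5  8. ] 15.29 z 0.1169
m2X 649 normal -1.3007 [0.9637 0.2668 0.5562 0.2137] rect [75.1  8. ] 15.32 z 0.1168
m2X top 545 normal -1.3031 [0.9644 0.2645 0.5503 0.2124] rect [74.7  8. ] 15.29 z 0.1168
m3X 7128 normal -0.9253 [0.7988 0.6016 0.5466 0.2106] rect [75.8  8.5] 37.3 z 0.1172
m3X top 5720 normal -0.9263 [0.7994 0.6008 0.5545 0.2172] rect [75.8  8.1] 37.34 z 0.1172
scene 0
side 486 normal -0.9268 [0.7997 0.6004 0.5482 0.2107] rect [77.7 14.4] 36.98 z 0.1173
lever 2341 [ 0.6077 -0.7942  0.5234  0.2434] -0.9176 0.0499
foot [0.5488 0.2084]
```

```bash
python3 - <<'E'
from mir import *
from scipy.optimize import least_squares
def ballfit(X,tag):
    z=X[...,2]; b=X[(z>.072)&(z<.1)&(np.hypot(X[...,0]-.466,X[...,1]+.0207)<.02)]
    s=least_squares(lambda q:np.linalg.norm(b-q,axis=1)-.0125,[.466,-.0207,.08],loss="soft_l1",f_scale=.001).x; print(tag,len(b),np.round(s,4)); return s
B=ballfit(np.load("pics/m1X.npy"),"m1")
for n in("scene","side"):
    p,d=m.grab_frame(n)
    try: ballfit(cloud(n,d),n)
    except Exception as e: print(n,"hidden")
for S in((.549,.2085),(.5495,.2083),(.5502,.208)):
    print(S,((np.arctan2(B[1]-S[1],B[0]-S[0])+.057)/2).round(4))
E
```

```text
m1 214 [ 0.4656 -0.0206  0.0812]
scene 0 [ 0.466  -0.0207  0.08  ]
side 107 [ 0.467  -0.017   0.0811]
(0.549, 0.2085) -0.9314
(0.5495, 0.2083) -0.9325
(0.5502, 0.208) -0.9341
```

```bash
python3 - <<'E'
from mir import *
S=np.array([.549,.2098]); a=2.2101-.006
m.move_l([*(S+.09*np.array([np.cos(a),np.sin(a)])),.0767],max_speed=.02); m.dwell(.4)
k=m.get_calibration("wrist");p,d=m.grab_frame("wrist");X=cloud(k,d);z=X[...,2]
for lo in(.108,.112):
    t=X[(z>lo)&(z<.125)&(np.hypot(X[...,0]-.5495,X[...,1]-.2083)<.05)]
    v=cv2.fitLine(t[:,:2].astype(np.float32),cv2.DIST_HUBER,0,.01,.01).ravel(); v*=np.sign(v[0]); print(np.arctan2(-v[0],v[1]).round(4))
print(np.round(m.current_ee_pos(),4),np.round(m.current_force(),1),m.current_grip_force(),m.current_time())
m.sign_off()
E
```

```text
-0.9158
-0.9244
[0.4957 0.2824 0.0767] [ 0.8  0.7 -0.4] 39.337235167622566 32.5833
the job is handed in; nothing more can be done
```

I handed the job in at 32.6 s with the lever still gripped. The table was turned once anticlockwise and came back within about 0.005 rad of its start. The mirror should be within about 0.01 rad of the goal, but the last vision check put it 0.008–0.016 rad off, against 0.001–0.002 rad from the arm's position, and I didn't resolve that before handing in.

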